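Stack a medallion backing and hold the spring retainer over it

ROBOT

A 6-joint arm with a two-finger parallel gripper is mounted at the origin on the work surface. World frame = base frame: x ahead of the robot, y to its left, z up, the work surface at z = 0. Lengths are in m, angles in rad, forces in N, time in s.
With the tool pointing down it reaches from about 0.35 to 0.775 m from the base axis. Payload 5.5 kg.
Tool frame: the origin (TCP) lies on the centre line of the jaws, within the pads' length; the fingertips stand 11 mm ahead of it and the grasp point (between the pads) lies 8 mm behind it (env.tip_reach is the distance from the TCP to the fingertips, in m); z points along the fingers, x is the direction in which the jaws open and shut, and the axes are right-handed (so a half turn about z gives the same grasp; the last joint's range is limited). The gripper opens to 85 mm and grips with 20 to 120 N. Pads are 22 mm wide; open, the fingers measure 114 mm over their backs; the gripper's body (76 mm by 85 mm) begins 54 mm behind the grasp point. The pads swing forward as they close: fully open they stand 13 mm farther back than shut.
Start: joints at [-1.323, 0.313, 0.046, 1.304, 0, 1.431], TCP at [0.217, -0.532, 0.242] pointing down, gripper open.
Joint ranges: [-2.76, 2.76], [-0.86, 1.69], [-1.03, 1.26], [-2.2, 2.34], [-1.47, 1.5], [-3.14, 3.14]. Speed limits (rad/s): [2.57, 2.57, 3.14, 3.14, 3.14, 3.14].

INTERFACE

Orientations are given as a unit quaternion [w, x, y, z].
In Python, from workcell import env gives the robot as it stands.
- The arm moves only by the tool carry_out, never from a script. Its argument "moves" is one flat list of numbers, 7 for each row, row after row: the gripper command: -1 is shut, 1 is fully open, values between are in proportion, then the shift along the tool's x, y, z in m, then the turn, a rotation vector about the tool's x, y, z in degrees. A call has exactly 5 rows; each row shifts and turns the pose as measured when the row begins, along the tool's axes as they then stand; what a row does not reach is not made up. A row lasts 1/8 s, in which the tool goes at most 62.5 mm and 10.7 degrees, less where a joint would pass 70% of its speed; a pose out of reach is approached as far as the arm can. A call is refused whole if a number of a shift passes 0.0625 or a number of a turn 10.7, either way. A call with a gripper value outside its range is refused whole. The fingers move at their own pace and stop on an object; "squeeze" is the grip in N (left out, the last holds). Time passes only in rows, so rows that do not move let the fingers close, or fill a call up. It gives the time, the measured TCP pose, the force and the opening at its end, in the units of the state.
- env.get_state(): the state, without advancing time (a new reading comes with each control period).
- env.read_camera(name): name is "scene" or "top" or "wrist"; returns the picture (420x560x3 uint8, red, green, blue); there is no depth.
- env.calibration(name): a dict with "camera_matrix" (3x3 intrinsics, pixels), "rvec" (rotation vector, rad) and "tvec" (3), from world to camera coordinates, as OpenCV has them; the wrist camera has in their place "hand_eye" (4x4, takes a point from camera to tool coordinates, whose origin is the TCP and whose axes are the tool frame's). Camera axes: x right, y down, z forward; pixel columns grow to the right and rows downward; lengths in m; the calibration is good to about 2 mm. A picture is of the moment at which its call begins: read the wrist's pose just before it. calibration takes no time and is no camera call.
- env.hand_in(): hands the job in, once; it reports no verdict.
The state is a dict: "clock": time; "joint_pos": joint angles; "qvel": joint speeds; "tau": joint torques, N m; "tcp_pos": TCP position; "orientation": TCP orientation; "wrist_force": force on the tool from outside, world axes, zero at the start; "ft_torque": the same for the moment, N m; "finger_gap": finger opening in m.
Only numpy, scipy, OpenCV 4.12 (cv2) and the standard library are available. Lean on these libraries where they do the work, as an engineer would, in place of code of your own. Each camera call takes 0.05 s, during which the arm holds its last target. There are 200 camera calls.

TASK

On the round aluminium plate of the jig, layer the three discs into a neat centred stack: walnut at the bottom, then the white one, then the green one on top, letting each one go. Then pull the jig's spring-loaded slide by its black handle until its white pointer is within the width of the red block, and finish still holding it there, so that the steel bar stays over the stack while I pin it; leave the stack centred and the other things on the bench alone.

Things in the scene. Friction and masses are not known exactly. Their poses are not given: they have to be found in the camera images.
- jig: Fixed assembly jig on the bench: a 10 mm black base carrying a round aluminium plate and, parallel to the jig's x axis at jig y = +90 mm, a low steel rail (top 22 mm up) with a sliding carriage. Origin on the bench under the plate's centre; the jig's yaw varies. The base reaches from jig x -115 to +135 mm and y -60 to +135 mm.
- plate_top (a point): Centre of the plate's top face, 25 mm above the bench; the plate is 76 mm in diameter, 15 mm high, with no rim. Axes parallel to the jig's.
- retainer: Spring slide on the rail: grey carriage 90 x 30 mm, top 59 mm up. Pulled along jig -x it travels 115 mm; a spring returns it: 3 N parked, plus 0.8 N per 10 mm. Its steel bar, 20 mm wide, from 60 to 67 mm up, reaches across to the plate's centre line, parked 85 mm to the +x side of it; it clears the stack by 9 mm. Origin: on the bench under the rail line and the bar; axes as the jig.
- handle (a point): Grip point of the slide's black upright handle: 14 mm along jig x, 24 mm along y, from 59 to 91 mm above the bench (32 mm above the carriage); this point is on its centre line 78 mm up. Moves with the slide; the steel bar's edge is 38 mm from the handle's +x face. Axes as the jig.
- pointer (a point): Tip of the white pointer, 3 mm wide, on the outer (jig +y) side of the carriage, 36 mm above the bench; moves with the carriage. Axes parallel to the jig's.
- mark: Red block fixed beside the rail as the mark, 12 mm wide along jig x, 16 mm along y, 24 mm tall on the jig's base; origin at the centre of its underside, axes as the jig. Its place along the rail varies: 70 to 100 mm of travel from the parked pointer, which is level with its middle when their positions along jig x agree.
- walnut_disc: Dark brown walnut disc, 54 mm diameter, 10 mm thick, lying flat and loose; origin at the centre of its underside, z up its axis
- white_disc: White mount disc, 54 mm diameter, 8 mm thick, lying flat and loose; origin at the centre of its underside, z up its axis
- green_disc: Green painted backing disc, 54 mm diameter, 8 mm thick, lying flat and loose; origin at the centre of its underside, z up its axis
- corner_clamp: Bystander: steel corner clamp, an L of two 100 mm arms 28 mm tall with a blue jaw and a knurled spin handle, loose; origin at the middle of its 100 mm square outline, on its underside.
- tape_measure: Bystander: blue tape measure case standing up, 66 x 34 x 60 mm, loose; origin at the centre of its underside.
- brass_ring: Bystander: brass hanging ring lying flat, 40 mm outside, 24 mm hole, 9 mm thick, loose; origin at the centre of its underside.
- push_driver: Bystander: push-point driver, black handle 85 x 26 x 22 mm and chrome shaft, 155 mm long in all, lying along its x, loose; origin on its underside near mid-length.
Not all that is in view belongs to the job. What is meant by the green_disc is not blue, orange or purple, and is the smaller of those in its own colour.

How it is judged:
By the outcome, as a careful person would: the job done as asked, in the order asked, and still so for the second after the job is handed in, while the arm keeps its last pose, push and grip.
It also fails if it takes over 72 s, if anything falls off the work surface, if the arm or the gripper's body presses on something with over 40 N, if the wrist force passes 120 N, or if a joint passes its speed limit or range.

## Working session

There is one attempt and no reset: what is moved stays moved. The work goes in short steps, Python scripts to look and compute and a tool call to move; the robot and the scene stay as the last step left them, time stands still between calls to the robot, and variables do not carry over. Pictures are saved under pics/ and viewed, about 8 in all and at most 12, crops included, and the job is handed in when it is done.

Besides the shell and the picture viewer there is one more tool, called after "Emit:" by a JSON object that holds its "method" and its "body", one argument or row to a line. carry_out: Moves the arm, as the interface text tells. Its arguments: {"type":"object","properties":{"moves":{"type":"array"},"squeeze":{"type":"number"}},"required":["moves"]}

```bash
mkdir -p pics; ls; python3 - <<'E'
from workcell import env
import cv2,numpy as np
np.set_printoptions(precision=4,suppress=True)
for n in ("top","scene"):
    im=env.read_camera(n); cv2.imwrite(f"pics/{n}0.png",im[:,:,::-1])
    print(n,env.calibration(n))
print(env.calibration("wrist")); print(env.get_state())
E
```

```text
pics
top {'camera_matrix': array([[530.9651,   0.    , 278.5794],
       [  0.    , 530.9651, 203.15  ],
       [  0.    ,   0.    ,   1.    ]]), 'rvec': array([ 2.1293, -2.1176,  0.2191]), 'tvec': array([0.0212, 0.55  , 1.1875])}
scene {'camera_matrix': array([[516.8975,   0.    , 274.9678],
       [  0.    , 516.8975, 208.329 ],
       [  0.    ,   0.    ,   1.    ]]), 'rvec': array([ 2.194 ,  0.9382, -0.4179]), 'tvec': array([-0.4067, -0.2155,  1.4579])}
{'camera_matrix': array([[376.3601,   0.    , 281.591 ],
       [  0.    , 376.3601, 212.7193],
       [  0.    ,   0.    ,   1.    ]]), 'hand_eye': array([[ 1.    ,  0.0003, -0.    ,  0.0002],
       [-0.0003,  0.9526,  0.3041, -0.0782],
       [ 0.0001, -0.3041,  0.9526, -0.1324],
       [ 0.    ,  0.    ,  0.    ,  1.    ]])}
{'clock': 0.1, 'joint_pos': array([-1.3226,  0.3139,  0.0451,  1.3036, -0.    ,  1.4312]), 'qvel': array([-0.002 , -0.0004,  0.0043,  0.0003, -0.0011, -0.0013]), 'tau': array([  0.0015, -48.1725,  29.9245,   0.0127,  -0.0002,  -0.    ]), 'tcp_pos': array([ 0.2173, -0.5319,  0.2415]), 'orientation': array([-0.0006,  0.8301, -0.5576, -0.0006]), 'wrist_force': array([ 0.1389, -0.354 ,  0.0267]), 'ft_torque': array([0.0024, 0.0812, 0.0461]), 'finger_gap': 0.08529897646711233}
```

View pics/top0.png

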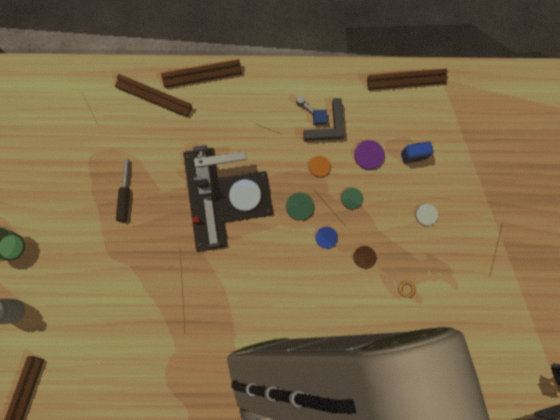

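View pics/scene0.png

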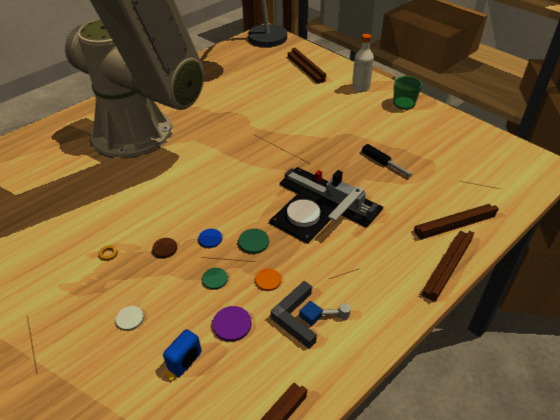

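Top view: green candidates are (301,207), the larger, and (352,198), the smaller, which I choose. Blue (327,237), orange (320,166) and purple (369,155) are excluded. Walnut is at (365,257) and white at (427,214); the pale circle at (245,195) is the plate. The red mark is at (195,219).

```bash
cat > h.py <<'E'
from workcell import env
import cv2,numpy as np
from scipy.spatial.transform import Rotation as R
np.set_printoptions(precision=4,suppress=True)
def cam(n):
    """K, camera-to-world R, camera position"""
    c=env.calibration(n); K=c["camera_matrix"]
    if n=="wrist":
        s=env.get_state(); q=s["orientation"]; Rt=R.from_quat(np.roll(q,-1)).as_matrix()
        H=c["hand_eye"]; return K,Rt@H[:3,:3],Rt@H[:3,3]+s["tcp_pos"]
    Rw=cv2.Rodrigues(c["rvec"])[0]; return K,Rw.T,-Rw.T@c["tvec"]
def grab(n,f=None):
    C=cam(n); im=env.read_camera(n)[:,:,::-1].copy()
    if f: cv2.imwrite("pics/"+f,im)
    return C,im
def ray(C,uv,z):
    K,Rw,p=C; d=Rw@np.linalg.solve(K,[uv[0],uv[1],1]); return p+d*(z-p[2])/d[2]
def proj(C,P):
    K,Rw,p=C; c=K@(Rw.T@(np.asarray(P)-p)); return c[:2]/c[2]
def tool(d):
    """world vector -> tool axes"""
    q=env.get_state()["orientation"]; return R.from_quat(np.roll(q,-1)).inv().apply(d)
def flood(im,uv,tol=14):
    """ellipse of the blob at the seed"""
    m=np.zeros((im.shape[0]+2,im.shape[1]+2),np.uint8)
    cv2.floodFill(cv2.medianBlur(im,3),m,(int(uv[0]),int(uv[1])),0,(tol,)*3,(tol,)*3,4|(255<<8)|cv2.FLOODFILL_MASK_ONLY|cv2.FLOODFILL_FIXED_RANGE)
    c=max(cv2.findContours(m[1:-1,1:-1],cv2.RETR_EXTERNAL,cv2.CHAIN_APPROX_NONE)[0],key=cv2.contourArea)
    return cv2.fitEllipse(cv2.convexHull(c))
E
python3 - <<'E'
from h import *
C,im=grab("top")
for n,uv,z in [("walnut",(365,257),.01),("white",(427,214),.008),("green",(352,198),.008),("biggreen",(301,207),.008),("plate",(245,195),.025),("red",(195,219),.034),("ring",(407,289),.009)]:
    e=flood(im,uv,30); print(n,np.array(e[0]),np.array(e[1]),ray(C,e[0],z), ray(C,uv,z))
for uv,z in [((200,160),.022),((214,242),.022),((203,183),.091),((245,156),.067),((197,161),.067)]: print(uv,ray(C,uv,z))
cv2.imwrite("pics/c1.png",cv2.resize(im[130:310,170:450],None,fx=2.8,fy=2.8,interpolation=cv2.INTER_CUBIC))
E
```

```text
walnut [364.5196 256.8352] [21.8054 23.5469] [ 0.4297 -0.1812  0.01  ] [ 0.4293 -0.1823  0.01  ]
white [426.8333 214.0615] [20.9062 21.6916] [ 0.5344 -0.3356  0.008 ] [ 0.5345 -0.336   0.008 ]
green [351.5479 198.3135] [21.0544 21.8261] [ 0.5721 -0.1538  0.008 ] [ 0.5729 -0.1549  0.008 ]
biggreen [299.8737 206.373 ] [27.3866 28.2218] [ 0.5513 -0.0279  0.008 ] [ 0.5498 -0.0306  0.008 ]
plate [244.4964 194.4926] [29.7678 30.3577] [0.5762 0.1058 0.025 ] [0.575  0.1046 0.025 ]
red [193.9733 219.0206] [5.8333 8.1491] [0.5143 0.2234 0.034 ] [0.5144 0.2209 0.034 ]
ring [180.9563 236.5109] [ 370.1297 2309.9399] [0.4759 0.2567 0.009 ] [ 0.3547 -0.2795  0.009 ]
(200, 160) [0.662  0.2157 0.022 ]
(214, 242) [0.4616 0.176  0.022 ]
(203, 183) [0.5882 0.1971 0.091 ]
(245, 156) [0.6598 0.1039 0.067 ]
(197, 161) [0.6468 0.2162 0.067 ]
```

View pics/c1.png

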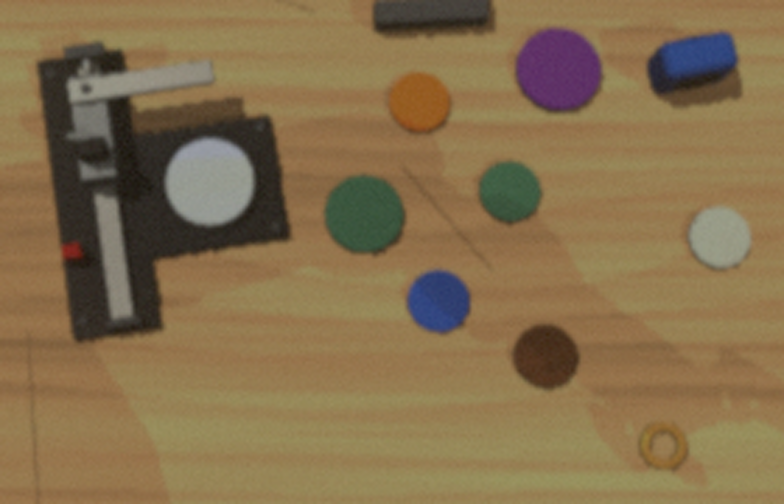

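The crop confirms it: small green at crop (510,192), large green at (365,214), blue at (438,300), walnut at (546,356), white at (720,237). The jig is yawed about 10°, with red at crop (72,251). Next I move above the walnut.

```bash
cat >> h.py <<'E'
def yaw():
    q=env.get_state()["orientation"]; x=R.from_quat(np.roll(q,-1)).apply([1,0,0]); return np.degrees(np.arctan2(x[1],x[0]))
def plan(tgt,yw,n,g,start=None):
    """n equal rows to a tool-down pose; removes tilt in the first row; prints the rows. start=(pos,yaw) chains"""
    s=env.get_state()
    p=np.array(s["tcp_pos"] if start is None else start[0],float); y0=yaw() if start is None else start[1]
    tgt=np.array(tgt,float); dy=(yw-y0+180)%360-180; rows=[]
    for i in range(n):
        a=np.radians(y0+dy*i/n); d=(tgt-p)/n
        tx=np.array([np.cos(a),np.sin(a),0]); ty=np.array([np.sin(a),-np.cos(a),0])
        rows.append([g,round(d@tx,4),round(d@ty,4),round(-d[2],4),0,0,round(-dy/n,2)])
    print("plan",str([v+0 for r in rows for v in r]).replace(" ","")); return tgt,yw
E
python3 - <<'E'
from h import *
print(env.tip_reach, [a for a in dir(env) if a[0]!='_'])
plan((.430,-.181,.13),-23,8,.55)
E
```

```text
0.011 ['MotionError', 'calibration', 'get_state', 'hand_in', 'read_camera', 'tip_reach']
plan [0.55,np.float64(-0.0306),np.float64(-0.0412),np.float64(0.014),0,0,np.float64(-5.6),0.55,np.float64(-0.0264),np.float64(-0.044),np.float64(0.014),0,0,np.float64(-5.6),0.55,np.float64(-0.022),np.float64(-0.0463),np.float64(0.014),0,0,np.float64(-5.6),0.55,np.float64(-0.0174),np.float64(-0.0483),np.float64(0.014),0,0,np.float64(-5.6),0.55,np.float64(-0.0126),np.float64(-0.0497),np.float64(0.014),0,0,np.float64(-5.6),0.55,np.float64(-0.0077),np.float64(-0.0507),np.float64(0.014),0,0,np.float64(-5.6),0.55,np.float64(-0.0027),np.float64(-0.0512),np.float64(0.014),0,0,np.float64(-5.6),0.55,np.float64(0.0023),np.float64(-0.0512),np.float64(0.014),0,0,np.float64(-5.6)]
```

Emit:
{"method": "carry_out", "body": {
  "moves": [0.55,-0.031,-0.041,0.014,0,0,-5.6,0.55,-0.026,-0.044,0.014,0,0,-5.6,0.55,-0.022,-0.046,0.014,0,0,-5.6,0.55,-0.017,-0.048,0.014,0,0,-5.6,0.55,-0.013,-0.05,0.014,0,0,-5.6],
  "squeeze": 40
}}

```text
clock: 0.78
tcp_pos: [0.3504, -0.3099, 0.1687]
orientation: [0.0, 0.942, -0.336, 0.0]
wrist_force: [1.0, 0.0, 0.3]
finger_gap: 0.0662
```

Emit:
{"method": "carry_out", "body": {
  "moves": [0.55,-0.008,-0.051,0.014,0,0,-5.6,0.55,-0.003,-0.051,0.014,0,0,-5.6,0.55,0.002,-0.051,0.014,0,0,-5.6,0.55,0,0,0,0,0,0,0.55,0,0,0,0,0,0]
}}

```text
clock: 1.4
tcp_pos: [0.4296, -0.1688, 0.124]
orientation: [-0.0, 0.982, -0.187, -0.001]
wrist_force: [0.8, 0.3, 0.1]
finger_gap: 0.0661
```

```bash
sed -i 's/\[v+0 for/[float(v) for/' h.py; cat >> h.py <<'E'
def find(P,tol=30,f=None):
    """refine a disc's centre with the wrist camera from a guess P (top face); prints it"""
    C,im=grab("wrist",f); e=flood(im,proj(C,P),tol); w=ray(C,e[0],P[2]); print("find",np.array(e[0]),np.array(e[1]),w); return w
E
python3 - <<'E'
from h import *
s=env.get_state(); print(s["clock"],s["tcp_pos"],s["orientation"],yaw(),s["finger_gap"],s["wrist_force"])
w=find((.430,-.181,.01),30,"w1.png")
plan((w[0],w[1],.013),-23,5,.55)
E
```

```text
1.4 [ 0.4296 -0.1688  0.124 ] [-0.0003  0.9823 -0.1874 -0.0007] -21.606957465620468 0.06610736985466717 [0.7914 0.33   0.0651]
find [289.7318 226.2081] [70.8947 76.3826] [ 0.4312 -0.1807  0.01  ]
plan [0.55,0.0012,0.0021,0.0222,0.0,0.0,0.27,0.55,0.0012,0.002,0.0222,0.0,0.0,0.27,0.55,0.0012,0.002,0.0222,0.0,0.0,0.27,0.55,0.0012,0.002,0.0222,0.0,0.0,0.27,0.55,0.0013,0.002,0.0222,0.0,0.0,0.27]
```

View pics/w1.png

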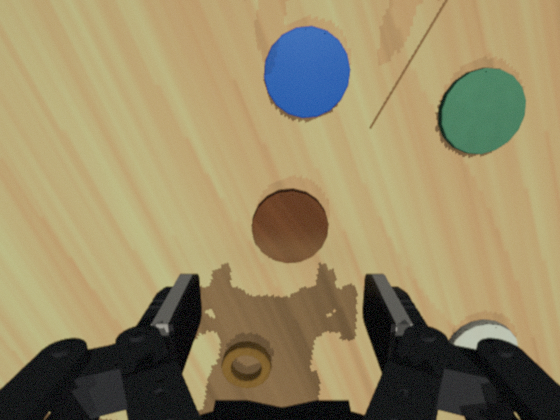

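The wrist picture shows walnut at (290,226), blue (307,72), green (482,111) and the ring (246,364). The pads at 66 mm gap end about level with the TCP, so I'll go down and feel for the bench.

Emit:
{"method": "carry_out", "body": {
  "moves": [0.55,0.002,0.003,0.025,0,0,0,0.55,0.002,0.003,0.025,0,0,0,0.55,0.001,0.002,0.025,0,0,0,0.55,0.001,0.002,0.022,0,0,0,0.55,0,0,0.01,0,0,0]
}}

```text
clock: 2.08
tcp_pos: [0.4317, -0.1896, 0.0174]
orientation: [0.001, 0.981, -0.195, 0.003]
wrist_force: [-0.6, 0.6, 0.4]
finger_gap: 0.0656
```

```bash
python3 - <<'E'
from h import *
s=env.get_state(); print(s["tcp_pos"],s["finger_gap"],s["wrist_force"])
w=find((.4312,-.1807,.01),30,"w2.png"); print(tool(np.array([.4312,-.1807,.01])-s["tcp_pos"]))
E
```

```text
[ 0.4317 -0.1896  0.0174] 0.06561107147287744 [-0.5878  0.6016  0.3669]
find [287.7192 307.6229] [143.3965 206.0836] [ 0.4311 -0.1991  0.01  ]
[-0.0039 -0.0081  0.0073]
```

View pics/w2.png

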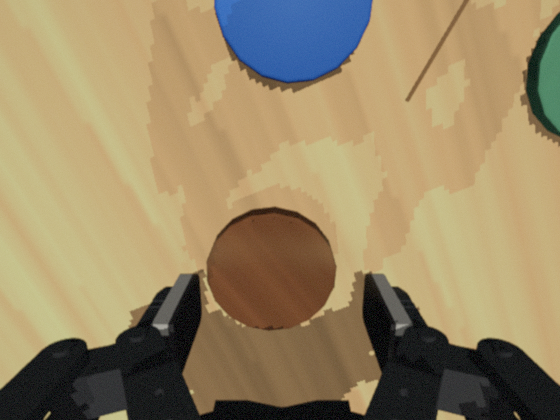

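Walnut's top is centred at (271,268), and the TCP point projects to about (282,299). So the disc lies at tool (-4,-8) mm, which agrees with the calculation. I'll correct and descend stepwise.

Emit:
{"method": "carry_out", "body": {
  "moves": [0.55,-0.004,-0.008,0.003,0,0,0,0.55,0,0,0.003,0,0,0,0.55,0,0,0.003,0,0,0,0.55,0,0,0,0,0,0,0.55,0,0,0,0,0,0]
}}

```text
clock: 2.75
tcp_pos: [0.4321, -0.1812, 0.0094]
orientation: [0.002, 0.981, -0.195, 0.004]
wrist_force: [0.1, -0.1, -0.4]
finger_gap: 0.0661
```

```bash
python3 - <<'E'
from h import *
s=env.get_state(); print(s["tcp_pos"],s["orientation"],s["wrist_force"]); print(tool(np.array([.4312,-.1807,.01])-s["tcp_pos"]))
E
```

```text
[ 0.4321 -0.1812  0.0094] [ 0.002   0.9807 -0.1955  0.0042] [ 0.1218 -0.092  -0.3928]
[-0.001  -0.0001 -0.0006]
```

Emit:
{"method": "carry_out", "body": {
  "moves": [0.55,-0.001,0,0.0015,0,0,0,-1,0,0,0,0,0,0,-1,0,0,0,0,0,0,-1,0,0,0,0,0,0,-1,0,0,0,0,0,0]
}}

```text
clock: 3.38
tcp_pos: [0.4313, -0.1808, 0.0085]
orientation: [0.002, 0.981, -0.195, 0.004]
wrist_force: [-0.7, 0.0, 1.6]
finger_gap: 0.0519
```

Emit:
{"method": "carry_out", "body": {
  "moves": [-1,0,0,0,0,0,0,-1,0,0,-0.01,0,0,0,-1,0,0,-0.03,0,0,0,-1,0,0,-0.04,0,0,0,-1,0,0,0,0,0,0]
}}

```text
clock: 4.0
tcp_pos: [0.4305, -0.1803, 0.0917]
orientation: [0.002, 0.981, -0.195, 0.004]
wrist_force: [-0.3, -0.9, -0.8]
finger_gap: 0.0522
```

```bash
python3 - <<'E'
from h import *
s=env.get_state(); print(s["clock"],s["tcp_pos"],yaw(),s["wrist_force"],s["finger_gap"]);grab("wrist","w3.png")
plan((.53,.08,.15),8,8,-1)
E
```

```text
4.0 [ 0.4305 -0.1803  0.0917] -22.544470253814367 [-0.2835 -0.9396 -0.833 ] 0.0522341128283003
plan [-1.0,-0.0008,-0.0348,-0.0075,0.0,0.0,-3.82,-1.0,0.0015,-0.0348,-0.0075,0.0,0.0,-3.82,-1.0,0.0038,-0.0346,-0.0075,0.0,0.0,-3.82,-1.0,0.0061,-0.0343,-0.0075,0.0,0.0,-3.82,-1.0,0.0084,-0.0338,-0.0075,0.0,0.0,-3.82,-1.0,0.0106,-0.0332,-0.0075,0.0,0.0,-3.82,-1.0,0.0128,-0.0324,-0.0075,0.0,0.0,-3.82,-1.0,0.0149,-0.0315,-0.0075,0.0,0.0,-3.82]
```

View pics/w3.png

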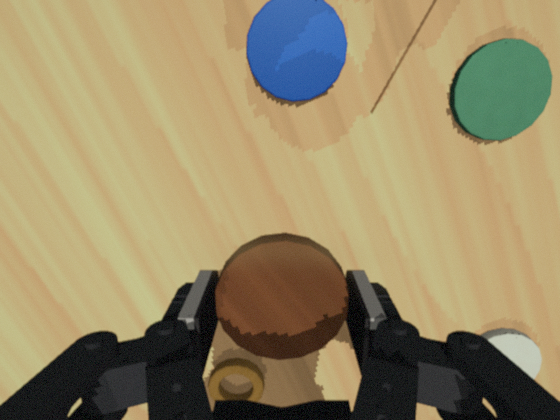

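Walnut is held squarely, centred at about (281,295). Next I move to just short of the plate and measure it with the wrist camera.

```bash
python3 - <<'E'
from h import *
plan((.588,.027,.15),10,8,-1)
im=cv2.imread("pics/w3.png"); e=flood(im,(281,280),30); print(e)
H=env.calibration("wrist")["hand_eye"];K=env.calibration("wrist")["camera_matrix"]
C=(K,H[:3,:3],H[:3,3])
for z in(-.0015,.001): print(ray(C,e[0],z))
E
```

```text
plan [-1.0,0.0084,-0.0315,-0.0075,0.0,0.0,-4.07,-1.0,0.0106,-0.0308,-0.0075,0.0,0.0,-4.07,-1.0,0.0128,-0.03,-0.0075,0.0,0.0,-4.07,-1.0,0.0149,-0.029,-0.0075,0.0,0.0,-4.07,-1.0,0.0169,-0.0278,-0.0075,0.0,0.0,-4.07,-1.0,0.0188,-0.0266,-0.0075,0.0,0.0,-4.07,-1.0,0.0206,-0.0252,-0.0075,0.0,0.0,-4.07,-1.0,0.0224,-0.0236,-0.0075,0.0,0.0,-4.07]
((279.4526062011719, 286.6264343261719), (102.7519760131836, 135.81838989257812), 83.80248260498047)
[-0.0004 -0.0059 -0.0015]
[-0.0004 -0.0045  0.001 ]
```

Emit:
{"method": "carry_out", "body": {
  "moves": [-1,0.008,-0.031,-0.0075,0,0,-4,-1,0.011,-0.031,-0.0075,0,0,-4,-1,0.013,-0.03,-0.0075,0,0,-4,-1,0.015,-0.029,-0.0075,0,0,-4,-1,0.017,-0.028,-0.0075,0,0,-4]
}}

```text
clock: 4.68
tcp_pos: [0.5268, -0.0473, 0.1232]
orientation: [0.001, 1.0, -0.019, -0.002]
wrist_force: [0.7, -1.1, -0.4]
finger_gap: 0.0523
```

Emit:
{"method": "carry_out", "body": {
  "moves": [-1,0.018,-0.026,-0.007,0,0,-4,-1,0.02,-0.024,-0.007,0,0,-4,-1,0.02,-0.02,-0.007,0,0,-3,-1,0,0,0,0,0,0,-1,0,0,0,0,0,0]
}}

```text
clock: 5.3
tcp_pos: [0.5816, 0.0291, 0.1379]
orientation: [-0.0, 0.997, 0.081, -0.007]
wrist_force: [-0.6, -0.3, 0.3]
finger_gap: 0.052
```

```bash
python3 - <<'E'
from h import *
s=env.get_state(); print(s["clock"],s["tcp_pos"],s["orientation"],yaw(),s["wrist_force"],s["finger_gap"])
C,im=grab("wrist","w4.png"); uv=proj(C,(.576,.106,.025)); e=flood(im,uv,30); print(uv,e,ray(C,e[0],.025))
E
```

```text
5.3 [0.5816 0.0291 0.1379] [-0.0002  0.9967  0.081  -0.0071] 9.295508083010912 [-0.552  -0.3187  0.2786] 0.052017492431175434
[294.6754  94.4569] ((294.81427001953125, 92.27839660644531), (120.4490966796875, 126.57797241210938), 6.607578754425049) [0.5759 0.1073 0.025 ]
```

View pics/w4.png

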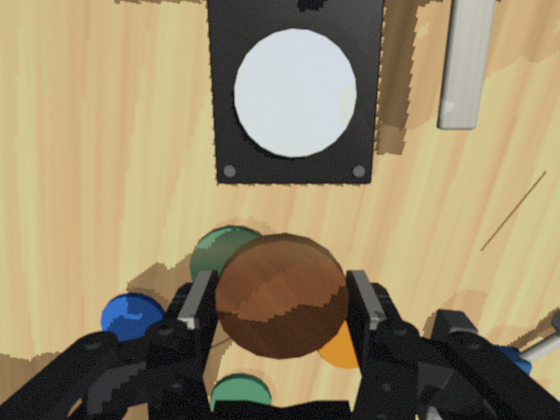

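The plate is at (295,92), i.e. world (0.576,0.107), with the base's near edge from (217,184) to (371,183) and the bar end at about (456,129). I'll work out the jig yaw and the tilt correction.

```bash
cat >> h.py <<'E'
def tilt():
    """turn (deg, tool axes) that makes tool z point straight down"""
    d=tool(np.array([0,0,-1.])); print("tilt fix deg",np.degrees(np.cross([0,0,1],d)))
E
python3 - <<'E'
from h import *
C=cam("wrist"); tilt()
for a,b,z in [((217,184),(371,183),.01),((208,0),(217,183),.01),((383,0),(371,183),.01),((230,171),(359,171),.01),((438,128),(475,130),.067),((453,0),(438,128),.067)]:
    d=ray(C,b,z)-ray(C,a,z); print(np.degrees(np.arctan2(d[1],d[0])),np.linalg.norm(d),ray(C,a,z))
plan((.5759,.1073,.10),10,3,-1)
E
```

```text
tilt fix deg [-0.0987  0.7948  0.    ]
9.862734929325848 0.10906178677382453 [0.5323 0.0372 0.01  ]
-80.92540954922035 0.11562551062838691 [0.514  0.1521 0.01  ]
-80.26162367827776 0.11496013936444151 [0.6203 0.1691 0.01  ]
9.454157976682732 0.09042605096469654 [0.5403 0.048  0.01  ]
6.337009508755106 0.019533976588942837 [0.6526 0.1015 0.067 ]
-80.36408473568706 0.05996056721309687 [0.6425 0.1606 0.067 ]
plan [-1.0,0.0023,-0.0261,0.0127,0.0,0.0,-0.24,-1.0,0.0024,-0.0261,0.0127,0.0,0.0,-0.24,-1.0,0.0026,-0.0261,0.0127,0.0,0.0,-0.24]
```

Emit:
{"method": "carry_out", "body": {
  "moves": [-1,0.002,-0.026,0.012,-0.1,0.8,-0.2,-1,0.002,-0.026,0.012,0,0,-0.2,-1,0.002,-0.024,0.012,0,0,0,-1,0,0,0,0,0,0,-1,0,0,0,0,0,0]
}}

```text
clock: 5.98
tcp_pos: [0.5716, 0.1012, 0.0995]
orientation: [0.001, 0.997, 0.08, -0.002]
wrist_force: [0.1, 0.6, -0.6]
finger_gap: 0.0522
```

```bash
python3 - <<'E'
from h import *
s=env.get_state(); print(s["clock"],s["tcp_pos"],yaw(),s["wrist_force"]); tilt()
plan((.5759,.1073,.036),9.6,4,-1)
E
```

```text
5.975 [0.5716 0.1012 0.0995] 9.152484061737931 [ 0.0567  0.592  -0.6359]
tilt fix deg [ 0.0576  0.2075 -0.    ]
plan [-1.0,0.0013,-0.0013,0.0159,0.0,0.0,-0.11,-1.0,0.0013,-0.0013,0.0159,0.0,0.0,-0.11,-1.0,0.0013,-0.0013,0.0159,0.0,0.0,-0.11,-1.0,0.0013,-0.0013,0.0159,0.0,0.0,-0.11]
```

Emit:
{"method": "carry_out", "body": {
  "moves": [-1,0.002,-0.002,0.018,0,0.2,-0.2,-1,0.002,-0.002,0.018,0,0,-0.2,-1,0.001,-0.001,0.018,0,0,0,-1,0,0,0.003,0,0,0,-1,0,0,0,0,0,0]
}}

```text
clock: 6.6
tcp_pos: [0.5784, 0.1012, 0.0443]
orientation: [0.001, 0.997, 0.079, 0.003]
wrist_force: [-0.3, -0.2, -0.4]
finger_gap: 0.0519
```

```bash
python3 - <<'E'
from h import *
s=env.get_state(); print(s["clock"],s["tcp_pos"],yaw(),s["wrist_force"]); tilt()
C,im=grab("wrist","w5.png"); print(proj(C,(.5759,.1073,.025)))
plan((.5759,.1073,.035),9.6,2,-1)
E
```

```text
6.6 [0.5784 0.1012 0.0443] 9.107991985436831 [-0.2839 -0.2037 -0.3708]
tilt fix deg [ 0.1671 -0.2781  0.    ]
[277.1737 261.9015]
plan [-1.0,-0.0007,-0.0032,0.0047,0.0,0.0,-0.24,-1.0,-0.0007,-0.0032,0.0047,0.0,0.0,-0.24]
```

View pics/w5.png

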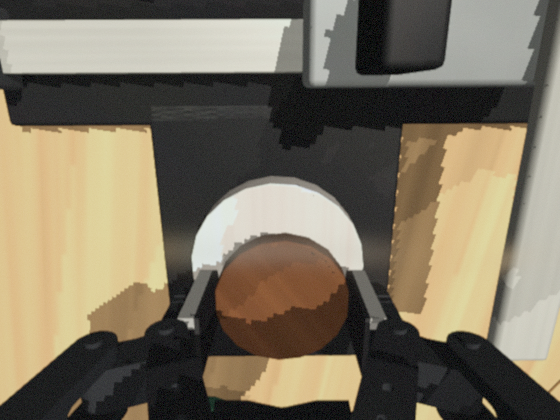

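The walnut is over the plate; the plate's x extent, 192 to 363, matches my estimate of (277,262). I'll correct by 6 mm and lower.

Emit:
{"method": "carry_out", "body": {
  "moves": [-1,-0.001,-0.004,0.002,0.1,-0.2,-0.3,-1,0,-0.003,0.002,0,0,0,-1,0,0,0.002,0,0,0,-1,0,0,0.002,0,0,0,-1,0,0,0,0,0,0]
}}

```text
clock: 7.28
tcp_pos: [0.5773, 0.1085, 0.0378]
orientation: [0.001, 0.997, 0.082, 0.002]
wrist_force: [-0.2, 0.2, -0.7]
finger_gap: 0.0519
```

```bash
python3 - <<'E'
from h import *
s=env.get_state(); print(s["clock"],s["tcp_pos"],yaw(),s["wrist_force"]); tilt()
plan((.5759,.1073,.0345),9.6,1,-1)
E
```

```text
7.275 [0.5773 0.1085 0.0378] 9.44829071687089 [-0.2382  0.1521 -0.7304]
tilt fix deg [ 0.0873 -0.2455  0.    ]
plan [-1.0,-0.0016,0.001,0.0033,0.0,0.0,-0.15]
```

Emit:
{"method": "carry_out", "body": {
  "moves": [-1,-0.0015,0.001,0.002,0,-0.2,0,-1,0,0,0.0015,0,0,0,-1,0,0,0.001,0,0,0,-1,0,0,0,0,0,0,-1,0,0,0,0,0,0]
}}

```text
clock: 7.9
tcp_pos: [0.5761, 0.1072, 0.0337]
orientation: [0.001, 0.997, 0.082, 0.001]
wrist_force: [0.8, 0.4, -0.3]
finger_gap: 0.0522
```

```bash
python3 - <<'E'
from h import *
s=env.get_state(); print(s["clock"],s["tcp_pos"],yaw(),s["wrist_force"]); tilt()
E
```

```text
7.9 [0.5761 0.1072 0.0337] 9.439042656070175 [ 0.7973  0.3711 -0.2671]
tilt fix deg [ 0.0858 -0.0631  0.    ]
```

Emit:
{"method": "carry_out", "body": {
  "moves": [0.55,0,0,0,0,0,0,0.55,0,0,0,0,0,0,0.55,0,0,-0.02,0,0,0,0.55,0,0,-0.05,0,0,0,0.55,0,0,0,0,0,0]
}}

```text
clock: 8.52
tcp_pos: [0.5757, 0.1071, 0.1044]
orientation: [0.001, 0.997, 0.082, -0.0]
wrist_force: [0.4, -0.1, 0.1]
finger_gap: 0.0663
```

```bash
python3 - <<'E'
from h import *
s=env.get_state(); print(s["clock"],s["tcp_pos"],yaw(),s["wrist_force"],s["finger_gap"]); tilt()
plan((.5344,-.3356,.12),-32,10,.55)
w=find((.576,.107,.035),30,"w6.png")
E
```

```text
8.525 [0.5757 0.1071 0.1044] 9.429901444419622 [ 0.4255 -0.107   0.0616] 0.06632463247137767
tilt fix deg [ 0.0755  0.0399 -0.    ]
plan [0.55,-0.0113,0.043,-0.0016,0.0,0.0,4.14,0.55,-0.0082,0.0437,-0.0016,0.0,0.0,4.14,0.55,-0.005,0.0442,-0.0016,0.0,0.0,4.14,0.55,-0.0018,0.0444,-0.0016,0.0,0.0,4.14,0.55,0.0014,0.0444,-0.0016,0.0,0.0,4.14,0.55,0.0046,0.0442,-0.0016,0.0,0.0,4.14,0.55,0.0078,0.0438,-0.0016,0.0,0.0,4.14,0.55,0.0109,0.0431,-0.0016,0.0,0.0,4.14,0.55,0.014,0.0422,-0.0016,0.0,0.0,4.14,0.55,0.017,0.0411,-0.0016,0.0,0.0,4.14]
find [282.4326 235.1143] [85.1787 91.6085] [0.5765 0.107  0.035 ]
```

Emit:
{"method": "carry_out", "body": {
  "moves": [0.55,-0.011,0.043,-0.002,0,0,4.1,0.55,-0.008,0.043,-0.002,0,0,4.1,0.55,-0.005,0.044,-0.002,0,0,4.1,0.55,-0.002,0.044,-0.002,0,0,4.1,0.55,0.001,0.044,-0.002,0,0,4.1]
}}

```text
clock: 9.2
tcp_pos: [0.5491, -0.1143, 0.1061]
orientation: [0.0, 0.995, -0.098, -0.007]
wrist_force: [-0.2, -0.1, -0.1]
finger_gap: 0.0663
```

Emit:
{"method": "carry_out", "body": {
  "moves": [0.55,0.005,0.044,-0.001,0,0,4.1,0.55,0.008,0.044,-0.001,0,0,4.1,0.55,0.011,0.043,-0.001,0,0,4.1,0.55,0.013,0.036,-0.001,0,0,4.1,0.55,0.012,0.028,0,0,0,4.1]
}}

```text
clock: 9.82
tcp_pos: [0.5263, -0.3213, 0.1025]
orientation: [0.0, 0.96, -0.281, -0.012]
wrist_force: [0.5, 0.7, 0.2]
finger_gap: 0.066
```

Emit:
{"method": "carry_out", "body": {
  "moves": [0.55,0,0,0,0,0,0,0.55,0,0,0,0,0,0,0.55,0,0,0,0,0,0,0.55,0,0,0,0,0,0,0.55,0,0,0,0,0,0]
}}

```text
clock: 10.45
tcp_pos: [0.5246, -0.319, 0.0989]
orientation: [-0.001, 0.96, -0.28, -0.014]
wrist_force: [-0.2, -0.4, 0.2]
finger_gap: 0.0663
```

```bash
python3 - <<'E'
from h import *
s=env.get_state(); print(s["clock"],s["tcp_pos"],yaw(),s["wrist_force"]); tilt()
w=find((.5344,-.3356,.008),30,"w7.png")
plan((w[0],w[1],.025),-32,4,.55)
E
```

```text
10.45 [ 0.5246 -0.319   0.0989] -32.51744061216545 [-0.21   -0.3751  0.2482]
tilt fix deg [ 0.3058  1.6244 -0.    ]
find [312.0293 234.7639] [77.9353 83.4459] [ 0.5346 -0.3352  0.008 ]
plan [0.55,0.0043,0.0021,0.0185,0.0,0.0,-0.13,0.55,0.0043,0.0021,0.0185,0.0,0.0,-0.13,0.55,0.0043,0.0021,0.0185,0.0,0.0,-0.13,0.55,0.0043,0.0021,0.0185,0.0,0.0,-0.13]
```

Emit:
{"method": "carry_out", "body": {
  "moves": [0.55,0.005,0.003,0.019,0.3,1.6,0,0.55,0.005,0.003,0.019,0,0,0,0.55,0.004,0.001,0.019,0,0,0,0.55,0.002,0,0.018,0,0,0,0.55,0,0,0,0,0,0]
}}

```text
clock: 11.12
tcp_pos: [0.5352, -0.3335, 0.0203]
orientation: [0.0, 0.96, -0.279, 0.0]
wrist_force: [0.4, 0.5, 0.9]
finger_gap: 0.0662
```

```bash
python3 - <<'E'
from h import *
s=env.get_state(); print(s["clock"],s["tcp_pos"],yaw(),s["wrist_force"]); tilt()
w=find((.5346,-.3352,.008),30)
plan((.5346,-.3352,.0085),-32,1,.55)
E
```

```text
11.125 [ 0.5352 -0.3335  0.0203] -32.43223774576689 [0.4467 0.4534 0.8652]
tilt fix deg [ 0.0037 -0.0028  0.    ]
find [281.6854 283.5252] [102.4379 124.463 ] [ 0.5355 -0.3338  0.008 ]
plan [0.55,-0.0001,0.0017,0.0127,0.0,0.0,-0.43]
```

Emit:
{"method": "carry_out", "body": {
  "moves": [0.55,0,0.001,0.006,0,0,0,0.55,0,0,0.005,0,0,0,0.55,0,0,0.002,0,0,0,-1,0,0,0,0,0,0,-1,0,0,0,0,0,0]
}}

```text
clock: 11.8
tcp_pos: [0.5365, -0.3357, 0.01]
orientation: [0.001, 0.96, -0.279, 0.002]
wrist_force: [0.1, -0.2, -1.0]
finger_gap: 0.0516
```

Emit:
{"method": "carry_out", "body": {
  "moves": [-1,0,0,0,0,0,0,-1,0,0,0,0,0,0,-1,0,0,0,0,0,0,-1,0,0,0,0,0,0,-1,0,0,0,0,0,0]
}}

```text
clock: 12.42
tcp_pos: [0.5364, -0.3356, 0.01]
orientation: [0.001, 0.96, -0.279, 0.002]
wrist_force: [0.3, 0.5, -0.9]
finger_gap: 0.0517
```

```bash
python3 - <<'E'
from h import *
s=env.get_state(); print(s["clock"],s["tcp_pos"],yaw(),s["wrist_force"]); tilt()
p=plan(s["tcp_pos"]+[0,0,.095],-32.4,2,-1)
plan((.5765,.107,.11),9.5,10,-1,p)
E
```

```text
12.425 [ 0.5364 -0.3356  0.01  ] -32.41987169971984 [ 0.2501  0.4737 -0.9388]
tilt fix deg [ 0.0394 -0.3001  0.    ]
plan [-1.0,0.0,0.0,-0.0475,0.0,0.0,-0.01,-1.0,0.0,0.0,-0.0475,0.0,0.0,-0.01]
plan [-1.0,-0.0203,-0.0395,-0.0005,0.0,0.0,-4.19,-1.0,-0.0174,-0.0409,-0.0005,0.0,0.0,-4.19,-1.0,-0.0144,-0.0421,-0.0005,0.0,0.0,-4.19,-1.0,-0.0112,-0.043,-0.0005,0.0,0.0,-4.19,-1.0,-0.0081,-0.0437,-0.0005,0.0,0.0,-4.19,-1.0,-0.0049,-0.0442,-0.0005,0.0,0.0,-4.19,-1.0,-0.0016,-0.0444,-0.0005,0.0,0.0,-4.19,-1.0,0.0016,-0.0444,-0.0005,0.0,0.0,-4.19,-1.0,0.0049,-0.0442,-0.0005,0.0,0.0,-4.19,-1.0,0.0081,-0.0437,-0.0005,0.0,0.0,-4.19]
```

Emit:
{"method": "carry_out", "body": {
  "moves": [-1,0,0,-0.02,0,-0.3,0,-1,0,0,-0.045,0,0,0,-1,0,0,-0.035,0,0,0,-1,-0.02,-0.039,-0.003,0,0,-4.2,-1,-0.017,-0.041,-0.003,0,0,-4.2]
}}

```text
clock: 13.05
tcp_pos: [0.5446, -0.2489, 0.1183]
orientation: [0.0, 0.978, -0.209, -0.0]
wrist_force: [0.7, -0.2, 0.0]
finger_gap: 0.0517
```

Emit:
{"method": "carry_out", "body": {
  "moves": [-1,-0.014,-0.042,-0.003,0,0,-4.2,-1,-0.011,-0.043,-0.003,0,0,-4.2,-1,-0.008,-0.044,-0.003,0,0,-4.2,-1,-0.005,-0.044,-0.002,0,0,-4.2,-1,-0.002,-0.044,-0.002,0,0,-4.2]
}}

```text
clock: 13.68
tcp_pos: [0.5646, -0.0217, 0.1328]
orientation: [0.0, 1.0, -0.022, 0.001]
wrist_force: [0.4, 0.4, 0.5]
finger_gap: 0.0518
```

```bash
python3 - <<'E'
from h import *
s=env.get_state(); print(s["clock"],s["tcp_pos"],yaw(),s["wrist_force"],s["finger_gap"]); tilt()
plan((.5765,.107,.11),9.5,4,-1)
E
```

```text
13.675 [ 0.5646 -0.0217  0.1328] -2.481691185830556 [0.3511 0.4053 0.4588] 0.051826819095911816
tilt fix deg [ 0.0519 -0.1546  0.    ]
plan [-1.0,0.0016,-0.0323,0.0057,0.0,0.0,-3.0,-1.0,0.0033,-0.0322,0.0057,0.0,0.0,-3.0,-1.0,0.0049,-0.0319,0.0057,0.0,0.0,-3.0,-1.0,0.0066,-0.0316,0.0057,0.0,0.0,-3.0]
```

Emit:
{"method": "carry_out", "body": {
  "moves": [-1,0.002,-0.032,0.006,0,0,-3,-1,0.003,-0.03,0.006,0,0,-3,-1,0.004,-0.028,0.006,0,0,-3,-1,0.004,-0.02,0.006,0,0,-2,-1,0,0,0,0,0,0]
}}

```text
clock: 14.3
tcp_pos: [0.5744, 0.0959, 0.1088]
orientation: [0.001, 0.997, 0.08, 0.002]
wrist_force: [0.4, -0.0, 0.1]
finger_gap: 0.0516
```

```bash
python3 - <<'E'
from h import *
s=env.get_state(); print(s["clock"],s["tcp_pos"],yaw(),s["wrist_force"]); tilt()
C,im=grab("wrist","w8.png")
K,Rw,p=C; e=flood(im,(281,285),30)
H=env.calibration("wrist")["hand_eye"]
print(e, "in hand", ray((K,H[:3,:3],H[:3,3]),e[0],.002))
plan((.5765,.107,.055),9.5,3,-1)
E
```

```text
14.3 [0.5744 0.0959 0.1088] 9.234468260119542 [ 0.3644 -0.0335  0.1492]
tilt fix deg [ 0.0954 -0.2392  0.    ]
((276.5580749511719, 280.3106384277344), (79.12770080566406, 125.95375061035156), 77.5668716430664) in hand [-0.0016 -0.0066  0.002 ]
plan [-1.0,0.0013,-0.0038,0.018,0.0,0.0,-0.11,-1.0,0.0013,-0.0038,0.018,0.0,0.0,-0.11,-1.0,0.0013,-0.0038,0.018,0.0,0.0,-0.11]
```

Emit:
{"method": "carry_out", "body": {
  "moves": [-1,0.001,-0.004,0.02,0.1,-0.2,-0.2,-1,0.001,-0.004,0.018,0,0,0,-1,0,-0.002,0.012,0,0,0,-1,0,0,0.003,0,0,0,-1,0,0,0,0,0,0]
}}

```text
clock: 14.98
tcp_pos: [0.5769, 0.1017, 0.0569]
orientation: [0.001, 0.997, 0.079, 0.002]
wrist_force: [0.1, 0.0, -0.9]
finger_gap: 0.0516
```

```bash
python3 - <<'E'
from h import *
s=env.get_state(); print(s["clock"],s["tcp_pos"],yaw(),s["wrist_force"]); tilt()
plan((.5765,.107,.0455),9.5,1,-1)
E
```

```text
14.975 [0.5769 0.1017 0.0569] 9.028958831278148 [ 0.0695  0.0316 -0.8551]
tilt fix deg [ 0.1174 -0.2451  0.    ]
plan [-1.0,0.0005,-0.0053,0.0114,0.0,0.0,-0.47]
```

Emit:
{"method": "carry_out", "body": {
  "moves": [-1,0,-0.004,0.005,0.1,-0.2,-0.4,-1,0,-0.002,0.003,0,0,0,-1,0,0,0.001,0,0,0,-1,0,0,0,0,0,0,-1,0,0,0,0,0,0]
}}

```text
clock: 15.6
tcp_pos: [0.577, 0.1079, 0.0488]
orientation: [0.0, 0.997, 0.082, 0.002]
wrist_force: [-0.7, -0.4, 0.1]
finger_gap: 0.0518
```

```bash
python3 - <<'E'
from h import *
s=env.get_state(); print(s["clock"],s["tcp_pos"],yaw(),s["wrist_force"]); tilt()
plan((.5765,.107,.0453),9.5,1,-1)
E
```

```text
15.6 [0.577  0.1079 0.0488] 9.44419362864646 [-0.6576 -0.4139  0.0911]
tilt fix deg [ 0.0335 -0.1778  0.    ]
plan [-1.0,-0.0006,0.0008,0.0035,0.0,0.0,-0.06]
```

Emit:
{"method": "carry_out", "body": {
  "moves": [-1,-0.0005,0.001,0.002,0,-0.2,0,-1,0,0,0.0015,0,0,0,-1,0,0,0.0005,0,0,0,-1,0,0,0,0,0,0,-1,0,0,0,0,0,0]
}}

```text
clock: 16.23
tcp_pos: [0.5767, 0.1067, 0.0447]
orientation: [0.0, 0.997, 0.082, -0.0]
wrist_force: [-0.4, 0.8, -0.8]
finger_gap: 0.0514
```

Emit:
{"method": "carry_out", "body": {
  "moves": [0.55,0,0,0,0,0,0,0.55,0,0,0,0,0,0,0.55,0,0,-0.02,0,0,0,0.55,0,0,-0.05,0,0,0,0.55,0,0,0,0,0,0]
}}

```text
clock: 16.85
tcp_pos: [0.5765, 0.1067, 0.116]
orientation: [0.0, 0.997, 0.082, -0.001]
wrist_force: [-0.3, 0.2, 0.2]
finger_gap: 0.0656
```

```bash
python3 - <<'E'
from h import *
s=env.get_state(); print(s["clock"],s["tcp_pos"],yaw(),s["wrist_force"],s["finger_gap"]); tilt()
plan((.5721,-.1538,.12),-15,7,.55)
w=find((.5765,.107,.043),30,"w9.png")
E
```

```text
16.85 [0.5765 0.1067 0.116 ] 9.434207680258782 [-0.3045  0.2343  0.179 ] 0.06563322562928411
tilt fix deg [ 0.032   0.0898 -0.    ]
plan [0.55,-0.0067,0.0366,-0.0006,0.0,0.0,3.49,0.55,-0.0045,0.0369,-0.0006,0.0,0.0,3.49,0.55,-0.0022,0.0372,-0.0006,0.0,0.0,3.49,0.55,0.0,0.0372,-0.0006,0.0,0.0,3.49,0.55,0.0023,0.0371,-0.0006,0.0,0.0,3.49,0.55,0.0046,0.0369,-0.0006,0.0,0.0,3.49,0.55,0.0068,0.0366,-0.0006,0.0,0.0,3.49]
find [280.2561 221.28  ] [111.6812 119.8091] [0.5749 0.1134 0.043 ]
```

```bash
python3 - <<'E'
from h import *
im=cv2.imread("pics/w9.png"); c=im[130:330,180:380]; cv2.imwrite("pics/c9.png",cv2.resize(c,None,fx=3,fy=3,interpolation=cv2.INTER_CUBIC))
C=cam("wrist"); print(proj(C,(.5765,.107,.043)),proj(C,(.576,.1073,.025)))
E
```

```text
[284.7288 233.9315] [283.9549 223.0041]
```

View pics/c9.png

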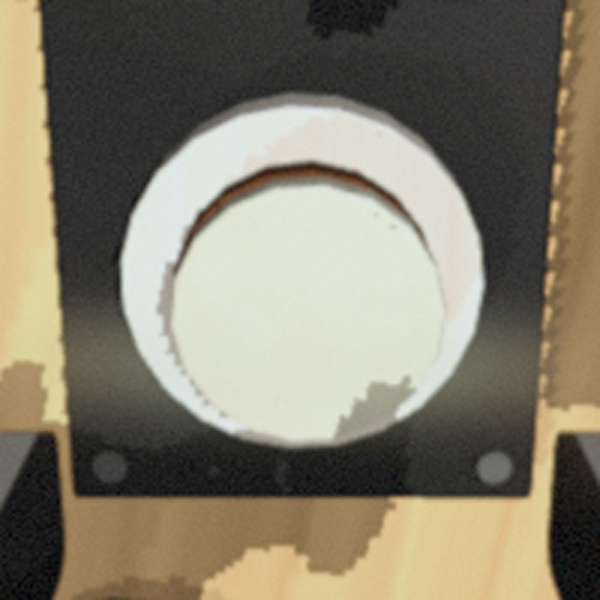

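The crop shows white concentric on walnut, centred at full-frame (282.8,234.7). The plate's centre is at about x = 280.8, so the stack is within about 1 mm of centre. On to the green.

Emit:
{"method": "carry_out", "body": {
  "moves": [0.55,-0.007,0.036,-0.001,0,0,3.5,0.55,-0.005,0.036,-0.001,0,0,3.5,0.55,-0.002,0.037,-0.001,0,0,3.5,0.55,0,0.037,-0.001,0,0,3.5,0.55,0.002,0.037,-0.001,0,0,3.5]
}}

```text
clock: 17.52
tcp_pos: [0.5661, -0.079, 0.1125]
orientation: [0.0, 0.997, -0.072, -0.007]
wrist_force: [-0.6, 0.2, -0.3]
finger_gap: 0.066
```

Emit:
{"method": "carry_out", "body": {
  "moves": [0.55,0.005,0.033,-0.001,0,0,3.5,0.55,0.005,0.025,0,0,0,3,0.55,0,0,0,0,0,0,0.55,0,0,0,0,0,0,0.55,0,0,0,0,0,0]
}}

```text
clock: 18.15
tcp_pos: [0.5622, -0.14, 0.1075]
orientation: [-0.001, 0.991, -0.132, -0.012]
wrist_force: [0.3, -0.4, 0.7]
finger_gap: 0.066
```

```bash
python3 - <<'E'
from h import *
s=env.get_state(); print(s["clock"],s["tcp_pos"],yaw(),s["wrist_force"]); tilt()
w=find((.5721,-.1538,.008),30,"w10.png")
plan((w[0],w[1],.022),-15,4,.55)
E
```

```text
18.15 [ 0.5622 -0.14    0.1075] -15.12874651144313 [ 0.3382 -0.3915  0.669 ]
tilt fix deg [ 0.0882  1.3555 -0.    ]
find [307.1761 232.5091] [74.7394 80.6235] [ 0.574  -0.1533  0.008 ]
plan [0.55,0.0037,0.0025,0.0214,0.0,0.0,-0.03,0.55,0.0037,0.0025,0.0214,0.0,0.0,-0.03,0.55,0.0037,0.0025,0.0214,0.0,0.0,-0.03,0.55,0.0037,0.0025,0.0214,0.0,0.0,-0.03]
```

Emit:
{"method": "carry_out", "body": {
  "moves": [0.55,0.004,0.003,0.022,0.1,1.3,0,0.55,0.004,0.003,0.022,0,0,0,0.55,0.003,0.002,0.022,0,0,0,0.55,0.002,0.001,0.019,0,0,0,0.55,0,0,0,0,0,0]
}}

```text
clock: 18.82
tcp_pos: [0.5733, -0.1476, 0.0213]
orientation: [-0.0, 0.992, -0.128, 0.001]
wrist_force: [0.5, 0.7, 0.1]
finger_gap: 0.0662
```

```bash
python3 - <<'E'
from h import *
s=env.get_state(); print(s["clock"],s["tcp_pos"],yaw(),s["wrist_force"]); tilt()
w=find((.574,-.1533,.008),30)
plan((.5737,-.1533,.009),-15,1,.55)
E
```

```text
18.825 [ 0.5733 -0.1476  0.0213] -14.65779419530162 [0.4691 0.7398 0.1421]
tilt fix deg [-0.0309 -0.0945  0.    ]
find [284.606  285.2689] [ 89.4974 127.8172] [ 0.5746 -0.1496  0.008 ]
plan [0.55,0.0011,0.0054,0.0133,0.0,0.0,0.34]
```

Emit:
{"method": "carry_out", "body": {
  "moves": [0.55,0.001,0.003,0.004,0,0,0,0.55,0,0.002,0.004,0,0,0,0.55,0,0,0.003,0,0,0,0.55,0,0,0,0,0,0,0.55,0,0,0,0,0,0]
}}

```text
clock: 19.5
tcp_pos: [0.5755, -0.1534, 0.0135]
orientation: [0.001, 0.992, -0.127, 0.004]
wrist_force: [0.7, 0.1, -0.2]
finger_gap: 0.0663
```

```bash
python3 - <<'E'
from h import *
s=env.get_state(); print(s["clock"],s["tcp_pos"],yaw(),s["wrist_force"]); tilt()
plan((.574,-.153,.0085),-15,1,.55)
E
```

```text
19.5 [ 0.5755 -0.1534  0.0135] -14.605711432040522 [ 0.7115  0.0785 -0.1899]
tilt fix deg [ 0.0095 -0.4347  0.    ]
plan [0.55,-0.0015,0.0,0.005,0.0,0.0,0.39]
```

Emit:
{"method": "carry_out", "body": {
  "moves": [0.55,-0.001,0,0.003,0,-0.4,0,0.55,0,0,0.002,0,0,0,0.55,0,0,0,0,0,0,-1,0,0,0,0,0,0,-1,0,0,0,0,0,0]
}}

```text
clock: 20.12
tcp_pos: [0.5749, -0.1532, 0.0088]
orientation: [0.0, 0.992, -0.127, 0.001]
wrist_force: [0.2, 0.6, 0.5]
finger_gap: 0.0518
```

Emit:
{"method": "carry_out", "body": {
  "moves": [-1,0,0,0,0,0,0,-1,0,0,0,0,0,0,-1,0,0,0,0,0,0,-1,0,0,0,0,0,0,-1,0,0,0,0,0,0]
}}

```text
clock: 20.75
tcp_pos: [0.5748, -0.1532, 0.0088]
orientation: [0.0, 0.992, -0.127, 0.0]
wrist_force: [-0.4, -0.1, 1.0]
finger_gap: 0.0516
```

```bash
python3 - <<'E'
from h import *
s=env.get_state(); print(s["clock"],s["tcp_pos"],yaw(),s["wrist_force"]); tilt()
plan((.5763,.1067,.12),9.5,7,-1,(s["tcp_pos"],yaw()))
E
```

```text
20.75 [ 0.5748 -0.1532  0.0088] -14.600538372164614 [-0.4009 -0.1431  0.9957]
tilt fix deg [ 0.0166 -0.0581  0.    ]
plan [-1.0,-0.0092,-0.036,-0.0159,0.0,0.0,-3.44,-1.0,-0.007,-0.0365,-0.0159,0.0,0.0,-3.44,-1.0,-0.0048,-0.0368,-0.0159,0.0,0.0,-3.44,-1.0,-0.0026,-0.037,-0.0159,0.0,0.0,-3.44,-1.0,-0.0003,-0.0371,-0.0159,0.0,0.0,-3.44,-1.0,0.0019,-0.0371,-0.0159,0.0,0.0,-3.44,-1.0,0.0041,-0.0369,-0.0159,0.0,0.0,-3.44]
```

Emit:
{"method": "carry_out", "body": {
  "moves": [-1,0,0,-0.02,0,0,0,-1,0,0,-0.045,0,0,0,-1,0,0,-0.04,0,0,0,-1,-0.009,-0.036,-0.003,0,0,-3.4,-1,-0.007,-0.036,-0.003,0,0,-3.4]
}}

```text
clock: 21.38
tcp_pos: [0.5749, -0.0801, 0.122]
orientation: [-0.0, 0.998, -0.069, -0.0]
wrist_force: [0.1, -0.1, 0.4]
finger_gap: 0.0516
```

Emit:
{"method": "carry_out", "body": {
  "moves": [-1,-0.005,-0.037,-0.002,0,0,-3.4,-1,-0.003,-0.037,-0.002,0,0,-3.4,-1,0,-0.037,-0.002,0,0,-3.4,-1,0.002,-0.032,0,0,0,-3.4,-1,0.002,-0.02,0,0,0,-3]
}}

```text
clock: 22.0
tcp_pos: [0.5756, 0.0894, 0.1289]
orientation: [0.0, 0.997, 0.081, 0.001]
wrist_force: [-0.2, -0.4, -0.5]
finger_gap: 0.0522
```

```bash
python3 - <<'E'
from h import *
s=env.get_state(); print(s["clock"],s["tcp_pos"],yaw(),s["wrist_force"],s["finger_gap"]); tilt()
plan((.5763,.1067,.065),9.5,3,-1)
E
```

```text
22.0 [0.5756 0.0894 0.1289] 9.320572058598989 [-0.2072 -0.4073 -0.5484] 0.05216703304873357
tilt fix deg [ 0.0058 -0.0666  0.    ]
plan [-1.0,0.0012,-0.0057,0.0213,0.0,0.0,-0.06,-1.0,0.0012,-0.0057,0.0213,0.0,0.0,-0.06,-1.0,0.0012,-0.0057,0.0213,0.0,0.0,-0.06]
```

Emit:
{"method": "carry_out", "body": {
  "moves": [-1,0.001,-0.006,0.02,0,0,0,-1,0.001,-0.006,0.022,0,0,0,-1,0,-0.004,0.015,0,0,0,-1,0,0,0.003,0,0,0,-1,0,0,0,0,0,0]
}}

```text
clock: 22.62
tcp_pos: [0.5756, 0.1068, 0.0678]
orientation: [0.0, 0.997, 0.083, 0.001]
wrist_force: [0.2, -0.5, -0.4]
finger_gap: 0.0519
```

```bash
python3 - <<'E'
from h import *
s=env.get_state(); print(s["clock"],s["tcp_pos"],yaw(),s["wrist_force"],s["finger_gap"]); tilt()
plan((.5763,.1067,.0522),9.5,1,-1)
E
```

```text
22.625 [0.5756 0.1068 0.0678] 9.556365443578931 [ 0.1547 -0.5382 -0.4014] 0.05193365536346783
tilt fix deg [ 0.0669 -0.1259  0.    ]
plan [-1.0,0.0006,0.0002,0.0156,0.0,0.0,0.06]
```

Emit:
{"method": "carry_out", "body": {
  "moves": [-1,0.0005,0,0.006,0.1,-0.1,0,-1,0,0,0.005,0,0,0,-1,0,0,0.002,0,0,0,-1,0,0,0,0,0,0,-1,0,0,0,0,0,0]
}}

```text
clock: 23.25
tcp_pos: [0.5777, 0.1061, 0.0557]
orientation: [-0.0, 0.997, 0.083, 0.002]
wrist_force: [0.2, 0.2, -0.8]
finger_gap: 0.0519
```

```bash
python3 - <<'E'
from h import *
s=env.get_state(); print(s["clock"],s["tcp_pos"],yaw(),s["wrist_force"],s["finger_gap"]); tilt()
plan((.5765,.1067,.052),9.5,1,-1)
E
```

```text
23.25 [0.5777 0.1061 0.0557] 9.48610821516542 [ 0.1623  0.2292 -0.8063] 0.05191614865050439
tilt fix deg [-0.0092 -0.196   0.    ]
plan [-1.0,-0.0011,-0.0008,0.0037,0.0,0.0,-0.01]
```

Emit:
{"method": "carry_out", "body": {
  "moves": [-1,-0.001,-0.0005,0.002,0,-0.2,0,-1,0,0,0.0015,0,0,0,-1,0,0,0.0005,0,0,0,-1,0,0,0,0,0,0,-1,0,0,0,0,0,0]
}}

```text
clock: 23.88
tcp_pos: [0.5767, 0.1065, 0.0518]
orientation: [-0.0, 0.997, 0.083, 0.0]
wrist_force: [0.1, 0.7, 0.7]
finger_gap: 0.052
```

Emit:
{"method": "carry_out", "body": {
  "moves": [0.55,0,0,0,0,0,0,0.55,0,0,0,0,0,0,0.55,0,0,-0.02,0,0,0,0.55,0,0,-0.05,0,0,0,0.55,0,0,-0.03,0,0,0]
}}

```text
clock: 24.5
tcp_pos: [0.5744, 0.1064, 0.1509]
orientation: [-0.0, 0.997, 0.083, -0.003]
wrist_force: [0.3, 0.4, -0.4]
finger_gap: 0.0662
```

Emit:
{"method": "carry_out", "body": {
  "moves": [0,0,0,0,0,0,0,0,0,0,0,0,0,0,0,0,0,0,0,0,0,0,0,0,0,0,0,0,0,0,0,0,0,0,0]
}}

```text
clock: 25.12
tcp_pos: [0.5738, 0.1063, 0.1491]
orientation: [-0.0, 0.997, 0.083, -0.004]
wrist_force: [0.4, -0.6, 0.5]
finger_gap: 0.0425
```

```bash
python3 - <<'E'
from h import *
s=env.get_state(); print(s["clock"],s["tcp_pos"],yaw(),s["wrist_force"],s["finger_gap"]); tilt()
w=find((.5765,.1067,.051),30,"w11.png")
a=np.radians(9.6); X=np.array([np.cos(a),np.sin(a),0]);Y=np.array([-np.sin(a),np.cos(a),0])
h=np.array([.5757,.107,.091])+30*.001*X+.09*Y; print("handle est",h,proj(cam("wrist"),h))
E
```

```text
25.125 [0.5738 0.1063 0.1491] 9.489076300956448 [ 0.4446 -0.5519  0.4806] 0.042549352224009004
tilt fix deg [-0.0655  0.4723  0.    ]
find [287.7354 220.4271] [77.7348 81.9195] [0.5775 0.1059 0.051 ]
handle est [0.5903 0.2007 0.091 ] [349.3906  64.5307]
```

View pics/w11.png

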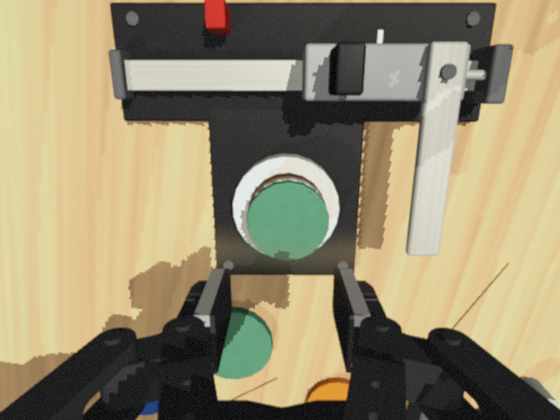

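The stack is concentric on the plate: green at (288,220), plate at about (286,206). The handle's top is at about (351,66), where I predicted it. The pointer is at (380,37), and the red block's top spans about x 205 to 222. Computing the travel.

```bash
python3 - <<'E'
from h import *
a=np.radians(9.6); Rj=np.array([[np.cos(a),np.sin(a)],[-np.sin(a),np.cos(a)]]); o=np.array([.5757,.107])
J=lambda w: Rj@(w[:2]-o)*1000
C=cam("wrist"); im=cv2.imread("pics/w11.png")
hsv=cv2.cvtColor(im,cv2.COLOR_BGR2HSV)
for r in (8,15): 
    row=im[r,195:240].astype(int); print(r,[tuple(map(int,v)) for v in row[6:38:2]])
print("pointer wrist",J(ray(C,(380,34),.036)),"red L,R(222),R(229 foot)",J(ray(C,(205,15),.034)),J(ray(C,(222,15),.034)),J(ray(C,(229,15),.012)))
print("handle top",J(ray(C,(351,66),.091)),ray(C,(351,66),.091))
Ct,it=grab("top","top2.png"); m=cv2.inRange(cv2.cvtColor(it,cv2.COLOR_BGR2HSV)[:,:,:],(0,120,50),(8,255,255))[205:232,180:210]
ys,xs=np.nonzero(m); print("red top px",xs.mean()+180,ys.mean()+205,len(xs),J(ray(Ct,(xs.mean()+180,ys.mean()+205),.03)))
h=o+Rj.T@[.030,.09]; plan((*h,.115),9.6,3,-.2)
E
```

```text
8 [(54, 56, 57), (46, 45, 51), (47, 57, 187), (51, 58, 207), (51, 60, 208), (44, 58, 207), (50, 60, 210), (51, 61, 211), (56, 61, 214), (51, 60, 213), (57, 63, 217), (43, 55, 202), (18, 24, 119), (13, 25, 104), (36, 39, 88), (46, 49, 48)]
15 [(50, 51, 50), (55, 58, 56), (49, 56, 185), (49, 57, 208), (52, 62, 208), (52, 60, 209), (53, 61, 209), (51, 59, 208), (55, 65, 211), (50, 58, 210), (52, 61, 212), (55, 62, 211), (26, 28, 132), (23, 22, 101), (29, 31, 97), (44, 46, 46)]
pointer wrist [ 56.0296 110.56  ] red L,R(222),R(229 foot) [-47.7854 121.3852] [-37.7009 121.3536] [-36.4958 125.2619]
handle top [30.793  89.3513] [0.5912 0.2002 0.091 ]
red top px nan nan 0 [nan nan]
plan [-0.2,0.0106,-0.0301,0.0115,0.0,0.0,-0.04,-0.2,0.0106,-0.0301,0.0115,0.0,0.0,-0.04,-0.2,0.0106,-0.0301,0.0115,0.0,0.0,-0.04]<stdin>:11: RuntimeWarning: Mean of empty slice.
  ret = ret.dtype.type(ret / rcount)
```

Travel is about 98 mm: pointer at jig x +56.0, mark centre at about -42. Approaching the handle.

Emit:
{"method": "carry_out", "body": {
  "moves": [-0.2,0.01,-0.03,0.011,-0.1,0.5,0,-0.2,0.01,-0.03,0.011,0,0,0,-0.2,0.008,-0.026,0.008,0,0,0,-0.2,0,0,0,0,0,0,-0.2,0,0,0,0,0,0]
}}

```text
clock: 25.85
tcp_pos: [0.5882, 0.197, 0.1183]
orientation: [0.001, 0.997, 0.082, 0.001]
wrist_force: [-0.7, -0.5, 0.8]
finger_gap: 0.0341
```

```bash
python3 - <<'E'
from h import *
s=env.get_state(); print(s["clock"],s["tcp_pos"],yaw(),s["wrist_force"],s["finger_gap"]); tilt()
C,im=grab("wrist","w12.png"); print(proj(C,(.591,.2002,.091)))
plan((.5908,.2004,.078),9.6,3,-.2)
E
```

```text
25.85 [0.5882 0.197  0.1183] 9.389019571854185 [-0.6596 -0.4745  0.8447] 0.03405540795017207
tilt fix deg [ 0.0877 -0.0776  0.    ]
[287.6964 261.9367]
plan [-0.2,0.0011,-0.001,0.0134,0.0,0.0,-0.08,-0.2,0.0011,-0.001,0.0134,0.0,0.0,-0.08,-0.2,0.0011,-0.001,0.0134,0.0,0.0,-0.08]
```

View pics/w12.png

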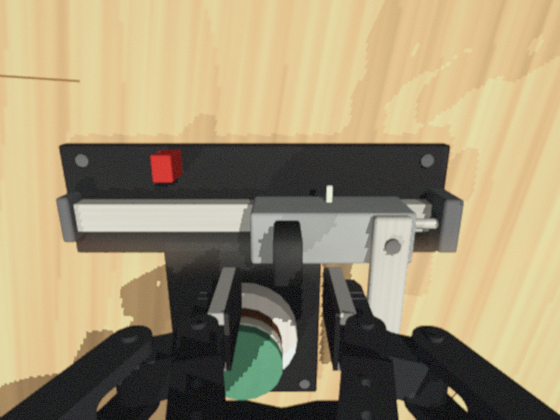

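The handle's top, about (288,262), is between the open pads (inner faces 240 and 325). The pointer is at (330,194) and red's top at about (163,167). Going down and gripping.

Emit:
{"method": "carry_out", "body": {
  "moves": [-0.2,0.002,-0.002,0.013,0.1,-0.1,0,-0.2,0.001,-0.001,0.013,0,0,0,-0.2,0,0,0.011,0,0,0,-0.2,0,0,0.001,0,0,0,-0.2,0,0,0,0,0,0]
}}

```text
clock: 26.52
tcp_pos: [0.5907, 0.1981, 0.0774]
orientation: [-0.0, 0.997, 0.08, -0.001]
wrist_force: [0.7, 0.6, 0.5]
finger_gap: 0.0339
```

```bash
python3 - <<'E'
from h import *
C=cam("wrist"); im=cv2.imread("pics/w12.png")
a=np.radians(9.6); X=np.array([np.cos(a),np.sin(a)])
s=env.get_state(); print(s["tcp_pos"],s["wrist_force"]); tilt(); plan((.5908,.2004,.077),9.6,1,-.2)
for r in (162,170): print([tuple(map(int,v)) for v in im[r,146:186:2]])
for r in (190,196): print([int(v.sum())//3 for v in im[r,322:340]])
E
```

```text
[0.5907 0.1981 0.0774] [0.7049 0.5632 0.5462]
tilt fix deg [-0.0151  0.0766  0.    ]
plan [-0.2,0.0005,-0.0022,0.0004,0.0,0.0,-0.42]
[(42, 41, 46), (47, 50, 44), (48, 48, 111), (48, 56, 206), (47, 57, 209), (47, 58, 210), (56, 61, 211), (49, 52, 210), (54, 60, 212), (52, 60, 211), (48, 58, 210), (56, 64, 213), (47, 52, 193), (26, 29, 115), (18, 24, 108), (19, 23, 105), (26, 33, 110), (25, 32, 108), (42, 47, 63), (43, 41, 40)]
[(50, 50, 52), (53, 50, 52), (44, 45, 51), (51, 58, 193), (58, 63, 212), (48, 56, 210), (55, 64, 211), (49, 60, 209), (54, 60, 211), (54, 58, 211), (53, 61, 211), (53, 59, 212), (48, 54, 206), (30, 34, 138), (18, 20, 106), (22, 26, 108), (25, 32, 108), (19, 24, 105), (30, 35, 78), (41, 43, 47)]
[39, 41, 42, 49, 144, 216, 228, 227, 229, 221, 165, 81, 46, 49, 46, 36, 47, 42]
[48, 52, 50, 72, 153, 218, 228, 227, 228, 217, 156, 81, 65, 66, 64, 68, 66, 65]
```

Travel from this view is 98.1 mm, which agrees. Gripping.

Emit:
{"method": "carry_out", "body": {
  "moves": [-0.2,0.0005,-0.002,0,0,0,-0.4,-1,0,0,0,0,0,0,-1,0,0,0,0,0,0,-1,0,0,0,0,0,0,-1,0,0,0,0,0,0],
  "squeeze": 70
}}

```text
clock: 27.15
tcp_pos: [0.5905, 0.2003, 0.0783]
orientation: [0.0, 0.996, 0.084, -0.001]
wrist_force: [-1.0, 0.7, 0.2]
finger_gap: 0.0128
```

Emit:
{"method": "carry_out", "body": {
  "moves": [-1,0,0,0,0,0,0,-1,0,0,0,0,0,0,-1,-0.004,0,0,0,0,0,-1,-0.01,0,0,0,0,0,-1,-0.01,0,0,0,0,0]
}}

```text
clock: 27.78
tcp_pos: [0.5707, 0.197, 0.0783]
orientation: [-0.001, 0.997, 0.083, 0.003]
wrist_force: [5.7, 1.5, -3.9]
finger_gap: 0.0124
```

```bash
python3 - <<'E'
from h import *
s=env.get_state(); print(s["clock"],s["tcp_pos"],yaw(),s["wrist_force"],s["finger_gap"]); tilt()
E
```

```text
27.775 [0.5707 0.197  0.0783] 9.574498051697129 [ 5.6509  1.4623 -3.9298] 0.012360364361348103
tilt fix deg [-0.0384 -0.4041  0.    ]
```

Emit:
{"method": "carry_out", "body": {
  "moves": [-1,-0.013,0,0,0,-0.4,0,-1,-0.013,0,0,0,0,0,-1,-0.013,0,0,0,0,0,-1,-0.013,0,0,0,0,0,-1,-0.009,0,0,0,0,0]
}}

```text
clock: 28.4
tcp_pos: [0.5181, 0.1884, 0.0783]
orientation: [-0.002, 0.996, 0.083, 0.01]
wrist_force: [8.6, 2.4, -8.0]
finger_gap: 0.013
```

```bash
python3 - <<'E'
from h import *
s=env.get_state(); print(s["clock"],s["tcp_pos"],yaw(),s["wrist_force"],s["finger_gap"]); tilt()
plan((.4938,.1839,.0783),9.6,1,-1)
E
```

```text
28.4 [0.5181 0.1884 0.0783] 9.559045129186797 [ 8.5888  2.3647 -7.9628] 0.012979901038548894
tilt fix deg [-0.1045 -1.1401  0.    ]
plan [-1.0,-0.0247,0.0003,0.0,0.0,0.0,-0.04]
```

Emit:
{"method": "carry_out", "body": {
  "moves": [-1,-0.008,0,0,0,-1.1,0,-1,-0.008,0,0,0,0,0,-1,-0.006,0,0,0,-0.4,0,-1,-0.002,0,0,0,0,0,-1,0,0,0,0,0,0]
}}

```text
clock: 29.02
tcp_pos: [0.5055, 0.1862, 0.0783]
orientation: [-0.002, 0.996, 0.083, 0.009]
wrist_force: [8.8, 1.5, -9.3]
finger_gap: 0.0125
```

```bash
python3 - <<'E'
from h import *
s=env.get_state(); print(s["clock"],s["tcp_pos"],yaw(),s["wrist_force"],s["finger_gap"]); tilt()
plan((.4938,.1839,.0783),9.6,1,-1)
C,im=grab("wrist","w13.png"); T,it=grab("top","top3.png")
m=cv2.inRange(im,(30,30,150),(90,90,255)); c=max(cv2.findContours(m,0,2)[0],key=cv2.contourArea); b=cv2.boundingRect(c); print("red bright box",b)
# white pointer: bright pixels in a window about where the pointer should be
a=np.radians(9.6); X=np.array([np.cos(a),np.sin(a),0]);Y=np.array([-np.sin(a),np.cos(a),0]); o=np.array([.5757,.107,0])
for dx in(-47,-42,-37): print(dx,proj(C,o+X*dx*.001+Y*.110+[0,0,.036]))
x0,y0,w,h=b
g=im[y0-10:y0+h+45,x0-25:x0+w+35]; cv2.imwrite("pics/c13.png",cv2.hconcat([cv2.resize(im,None,fx=.9,fy=.9),cv2.resize(g,(280,378),interpolation=cv2.INTER_NEAREST)]))
E
```

```text
29.025 [0.5055 0.1862 0.0783] 9.545592176840472 [ 8.7693  1.4982 -9.3199] 0.012533812863170523
tilt fix deg [-0.1482 -1.0113  0.    ]
plan [-1.0,-0.0119,0.0004,0.0,0.0,0.0,-0.05]
red bright box (297, 175, 24, 31)
-47 [297.6138 216.2697]
-42 [307.8179 216.2071]
-37 [318.0129 216.1446]
```

View pics/c13.png

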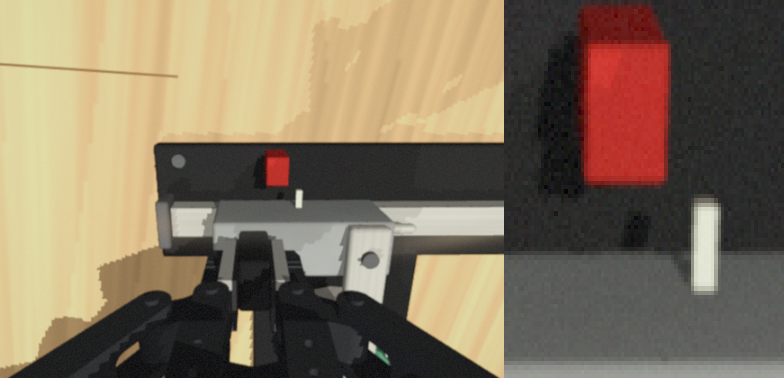

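The pointer is at full-frame x of about 332 and red's top is centred at about 309. That leaves about 11.5 mm to go, which agrees with the plan. Further checks will be numeric.

Emit:
{"method": "carry_out", "body": {
  "moves": [-1,-0.006,0,0,0,-0.3,0,-1,-0.006,0,0,0,0,0,-1,-0.004,0,0,0,0,0,-1,-0.002,0,0,0,0,0,-1,0,0,0,0,0,0]
}}

```text
clock: 29.75
tcp_pos: [0.499, 0.1852, 0.0783]
orientation: [-0.003, 0.996, 0.083, 0.017]
wrist_force: [10.2, 3.5, -7.5]
finger_gap: 0.0124
```

```bash
cat > chk.py <<'E'
from h import *
s=env.get_state(); print(s["clock"],s["tcp_pos"],s["wrist_force"],s["finger_gap"]); tilt()
plan((.4938,.1839,.0783),9.6,1,-1)
C,im=grab("wrist")
def box(m):
    c=max(cv2.findContours(m,0,2)[0],key=cv2.contourArea); return cv2.boundingRect(c)
r=box(cv2.inRange(im,(30,30,150),(90,90,255)))
y=r[1]+r[3]; win=im[y+2:y+28,r[0]-20:r[0]+60]; p=box(cv2.inRange(win,(170,170,170),(255,255,255)))
a=np.radians(9.6); X=np.array([np.cos(a),np.sin(a),0])
pu=(r[0]-20+p[0]+p[2]/2-.5,y+2+p[1]+p[3]/2); ru=(r[0]+r[2]/2-.5,r[1]+r[3]/2)
print("red",r,"pointer",p,pu,"pointer-mark mm",1000*X@(ray(C,pu,.036)-ray(C,ru,.034)))
E
python3 chk.py
```

```text
29.75 [0.499  0.1852 0.0783] [10.1789  3.5206 -7.4898] 0.012422760080144531
tilt fix deg [-0.2012 -1.9898  0.    ]
plan [-1.0,-0.0053,0.0004,0.0,0.0,0.0,-0.06]
red (309, 175, 24, 31) pointer (38, 4, 7, 19) (330.0, 221.5) pointer-mark mm 4.906311737097539
```

Emit:
{"method": "carry_out", "body": {
  "moves": [-1,-0.006,0,0,0,-0.5,0,-1,-0.004,0,0,0,-0.3,0,-1,-0.003,0,0,0,0,0,-1,-0.002,0,0,0,0,0,-1,-0.001,0,0,0,0,0]
}}

```text
clock: 30.42
tcp_pos: [0.4942, 0.1844, 0.0783]
orientation: [-0.004, 0.996, 0.083, 0.021]
wrist_force: [10.4, 2.2, -8.2]
finger_gap: 0.0128
```

```bash
python3 chk.py
```

```text
30.425 [0.4942 0.1844 0.0783] [10.3788  2.2474 -8.2067] 0.012847667849952659
tilt fix deg [-0.2509 -2.3946  0.    ]
plan [-1.0,-0.0004,0.0004,0.0,0.0,0.0,-0.05]
red (318, 175, 24, 31) pointer (29, 4, 6, 19) (329.5, 221.5) pointer-mark mm 0.2496650042149678
```

```bash
python3 - <<'E'
from h import *
for i in range(16): im=env.read_camera("scene")
C,im=grab("scene","scene_end.png"); u=proj(C,(.576,.107,.051)); x,y=map(int,u); print("predicted stack top px",u)
m=cv2.inRange(im,(30,50,0),(140,160,75))[y-25:y+25,x-30:x+30]; n,l,st,ce=cv2.connectedComponentsWithStats(m)
for i in range(1,n):
    if st[i,4]>15: print("green",st[i]+[x-30,y-25,0,0,0],ce[i]+[x-30,y-25])
P=np.array([[.576+.027*np.cos(t),.107+.027*np.sin(t),.051] for t in np.linspace(0,6.28,40)]); q=np.array([proj(C,p) for p in P]); print("pred ext",q.min(0),q.max(0))
T,it=grab("top"); u=proj(T,(.576,.107,.051)); x,y=map(int,u)
m=cv2.inRange(it,(30,50,0),(140,160,75))[y-20:y+20,x-20:x+20]; ys,xs=np.nonzero(m); print("top pred",u,"green ext",xs.min()+x-20,xs.max()+x-20,ys.min()+y-20,ys.max()+y-20) if len(xs) else print("top: hidden",u)
E
python3 chk.py
```

```text
predicted stack top px [303.6482 201.4137]
green [314 178  19  19  64] [325.2969 185.7031]
green [292 196  24  20 282] [304.7979 205.6667]
green [288 216  13  10  29] [292.5862 221.5517]
green [303 222   9   4  24] [306.5417 223.9167]
pred ext [291.7309 193.3065] [315.6052 209.7973]
top pred [243.417  192.2505] green ext 223 262 172 211
31.375 [0.4943 0.1844 0.0783] [10.3281  1.8621 -7.83  ] 0.012834889033382335
tilt fix deg [-0.2524 -2.3949  0.    ]
plan [-1.0,-0.0005,0.0004,0.0,0.0,0.0,-0.05]
red (318, 175, 24, 31) pointer (29, 4, 6, 18) (329.5, 221.0) pointer-mark mm 0.23857249338817574
```

The slide held steady for 0.95 s, and the green disc's visible extent, x 292 to 315 px, matches the predicted 291.7 to 315.6. Handing in.

```bash
python3 -c "
from workcell import env
print(env.hand_in())"
```

```text
the job is handed in; nothing more can be done
None
```

I stacked walnut, white and then green on the plate, letting each one go. I then pulled the slide about 98 mm by its handle and handed in at about 31.5 s, still gripping it at the mark.

- **Pointer:** it was 0.24 mm from the red block's middle and hadn't moved after 0.95 s of holding. The gripper was pulling with about 10 N, and its wrist was tilted about 2.4° by the spring load.
- **Stack:** with the gripper clear, the discs looked concentric and within about 1 mm of the plate's centre. At the end, the green disc's left and right edges in the scene camera were where predicted.
- **Check that failed:** the final top-camera check of the stack was inconclusive, because its colour mask picked up more than the disc.
- **Other things on the bench:** I didn't touch any of them on purpose, but I made no final check of them.

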